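# Take the blow-off nozzle off the air coupler

## Task

Unhook the blow-off nozzle from the bench's air quick coupler: pull the coupler's spring sleeve all the way back until the nozzle pops out onto its cradle, then let go so that the sleeve springs fully home. Then lay the nozzle gently down flat inside the aluminium tray, wholly within its rim. Leave the plaster casts and the nail brush where they are.

Things in the scene. Friction and masses are not known exactly. Their poses are not given: they have to be found in the camera images.
- coupler_stand: Fixed stand, dark steel base plate 195 x 64 x 8 mm. In a row along its x: grey regulator block with gauge (x -74 to -48 mm, top 69 mm up), brass coupler with steel sleeve, aluminium cradle. Origin on the bench under the coupler, z up; +x is the way the nozzle comes out, 'back' is -x. Coupler axis level along x, 55 mm above the bench; mouth at x = 10 mm. Stands left or right of the tray, turned.
- cradle (a point): Middle of the cradle rail's top, where the popped-out nozzle's grip lies: 63 mm in front (+x) of the stand's origin, 45 mm above the bench; axes as the stand's. Rail 16 mm wide, x -43 to 32 mm from here. Low side guides (32 mm wide over all, 7 mm above the rail) only at x -41 to -19 and 21 to 32 mm; open at both sides between them.
- sleeve_waist (a point): Middle of the sleeve, on the coupler's axis; axes as the stand's; moves with the sleeve. Knurled steel tube: waist 28 mm in diameter, 30 mm long (x -15 to 15 mm from here) between two flanges 34 mm in diameter, 4 mm thick: pinch it from above across the waist (along y) and draw it along -x. Nothing beside or above it, 30 mm free under it.
- sleeve (a joint): How far the spring sleeve is pulled back, m: 0 fully home (forward), 0.012 at its back stop. Spring: about 5 N at home, 11 N at the stop. Internal jaws let the nozzle go only beyond about 0.009; keep it at the stop for about half a second while a spring pin pushes the nozzle 24 mm out. Released, it springs home by itself.
- nozzle: Loose nozzle, 60 g, 100 mm long, level along its x, z up; origin in the middle of its grip, a blue square bar with black ribs, 50 mm long, 20 x 20 mm. Steel tip to +x, brass plug to -x. Starts locked in the coupler, origin 39 mm in front of the stand's; once popped out, 63 mm, on the cradle: grip it across y and lift straight up. Cannot be drawn out with the sleeve home.
- nozzle_tip (a point): Front end of the nozzle, 55 mm from its origin along +x.
- nozzle_tail (a point): Rear end of the nozzle's brass plug (15 mm in diameter), 45 mm from its origin along -x.
- tray: Fixed open aluminium tray, 120 (x) x 170 (y) x 16 mm high, walls and floor 3 mm; origin on the bench under its centre, z up; inner floor 3 mm above the bench. Its long side is y. It is empty.
- cast_white: Loose white plaster dental cast, 55 x 60 x 31 mm, a bystander behind the work; origin under its centre. A wall shelf hangs over the bench here, beyond about x = 0.6 m: keep wrist and elbow clear of it.
- cast_tan: Loose tan plaster dental cast, 54 x 58 x 34 mm, a bystander behind the work; origin under its centre.
- nail_brush: Loose purple nail brush, 30 x 85 x 55 mm, a bystander behind the work; origin under its centre.

How it is judged:
On the way, in this order (a step that is already met when the one before it is completed fails the run):
1. with the sleeve pulled back, the nozzle pops out of the coupler (by 20 mm or more) (value of joint sleeve above 0.006 m and x of nozzle in the frame of coupler_stand above 0.059 m), for 0.1 s.
2. the sleeve is let go and is fully home (within 1.5 mm), while the nozzle lies on the cradle (value of joint sleeve below 0.0015 m and contact force between the fingers and sleeve below 0.2 N and horizontal distance between nozzle and coupler_stand below 0.12 m), for 0.2 s.
At the end, for the whole second after the job is handed in: The nozzle lies at rest and flat in the tray: both its ends are inside the walls and no more than 22 mm above the tray's underside; the sleeve is home within 1.5 mm (x of nozzle_tip in the frame of tray between -0.058 and 0.058 m and y of nozzle_tip in the frame of tray between -0.083 and 0.083 m and z of nozzle_tip in the frame of tray between 0 and 0.022 m and x of nozzle_tail in the frame of tray between -0.058 and 0.058 m and y of nozzle_tail in the frame of tray between -0.083 and 0.083 m and z of nozzle_tail in the frame of tray between 0 and 0.022 m and value of joint sleeve below 0.0015 m and linear speed of nozzle below 0.02 m/s and angular speed of nozzle below 0.2 rad/s); the robot touches nothing.
It fails at once if a cast or the nail brush is moved by more than 20 mm (distance of any of cast_white, cast_tan, nail_brush from where it was at the start of the episode above 0.02 m).
It fails at once if the nozzle is dropped or thrown into the tray (faster than 0.8 m/s close over it, a fall of more than about 3 cm) (horizontal distance between nozzle and tray below 0.1 m and height (world z) of nozzle below 0.045 m and linear speed of nozzle above 0.8 m/s).
It also fails if it takes over 42 s, if anything falls off the work surface, if the arm or the gripper's body presses on something with over 40 N, if the wrist force passes 120 N, or if a joint passes its speed limit or range.

## Robot

A 6-joint arm with a two-finger parallel gripper is mounted at the origin on a cart in front of the work surface, level with it; the furniture and walls round the work are solid. World frame = base frame: x ahead of the robot, y to its left, z up, the work surface at z = 0. Lengths are in m, angles in rad, forces in N, time in s.
With the tool pointing down it reaches from about 0.325 to 0.875 m from the base axis. Payload 4.4 kg.
Tool frame: the origin (TCP) lies between the finger pads; the fingertips stand 17 mm ahead of it and the grasp point (between the pads) lies 2 mm behind it; z points along the fingers, x is the direction in which the jaws open and shut, and the axes are right-handed (so a half turn about z gives the same grasp; the last joint's range is limited). The gripper opens to 85 mm and grips with 20 to 120 N. Pads are 22 mm wide; open, the fingers measure 114 mm over their backs; the gripper's body (76 mm by 85 mm) begins 54 mm behind the grasp point. The pads swing forward as they close: fully open they stand 13 mm farther back than shut.
Start: joints at [-1.48, 0.207, 1.542, -0, 1.393, -0.15], TCP at [0.137, -0.558, 0.248] pointing down, gripper open.
Joint ranges: [-2.73, 2.73], [-0.86, 2.22], [0.23, 2.46], [-1.11, 4.25], [0.08, 2.63], [-2.82, 2.82]. Speed limits (rad/s): [2.79, 2.79, 3.14, 3.14, 3.14, 3.14].

## Interface

Orientations are given as a unit quaternion [x, y, z, w].
In Python, from station import robot gives the robot as it stands.
- The arm moves only by the shell command python3 -m jog 'ROWS' [OPENING]. ROWS is JSON, a list of rows, each an object of numbers: "dx", "dy", "dz": the shift along the tool's x, y, z in mm; "rx", "ry", "rz": the turn, a rotation vector about the tool's x, y, z in units of 6 degrees (1.0 is 6 degrees). A call has 1 to 20 rows; each row shifts and turns the commanded pose from where the row before left it, along the tool's axes as they then stand; what a row does not reach is not made up. A row lasts 1/10 s, in which the tool goes at most 50 mm and 8.59 degrees, less where a joint would pass 70% of its speed; a pose out of reach is approached as far as the arm can. A call with a gripper value outside its range is refused whole. OPENING is the closure in counts, from 0 (fully open) to 255 (shut), set as the call begins (- or left out, the last holds). The fingers move at their own pace and stop on an object; the grip force is fixed at half the most. Time passes only in rows, so rows that do not move let the fingers close. It gives the time, the measured TCP pose, the force and the opening at its end, in the units of the state.
- robot.get_obs(): the state, without advancing time (a new reading comes with each control period).
- robot.get_image(name): name is "side" or "top" or "wrist"; returns the picture (480x640x3 uint8, blue, green, red); there is no depth.
- robot.camera_params(name): a dict with "vertical_fov" (degrees; the focal length in pixels is half the picture's height over the tangent of half this angle, whatever the lens; pixels are square), "cx", "cy" (the principal point, pixels), "R" (3x3) and "t" (3): a world point X has camera coordinates R X + t; the wrist camera has in their place "hand_eye" (4x4, takes a point from camera to tool coordinates, whose origin is the TCP and whose axes are the tool frame's). Camera axes: x right, y down, z forward; pixel columns grow to the right and rows downward; lengths in m; the calibration is good to about 2 mm. A picture is of the moment at which its call begins: read the wrist's pose just before it. camera_params takes no time and is no camera call.
- robot.hand_in(): hands the job in, once; it reports no verdict.
Trained networks look in the newest picture that a camera, given by its name, has taken for a name from the list of things; names that differ only in an ending like _2 or _b are one class to them, and where a whole thing is asked for, a point or a joint stands for the part that bears it (a point fixed in the world has none). Each returns a list of dicts, best first, with "p" (0 to 1); they miss things now and then, are a little off and sometimes report something else, mostly with a low value. They report only what shows in the picture. A call takes as long as a camera call.
- robot.cut_out(query, camera): "region" (480x640 bool, what is visible of it) and "extent" ([centre column, centre row, width, height] in pixels, round what is visible of it).
The state is a dict: "time": time; "joint_pos": joint angles; "qd": joint speeds; "joint_efforts": joint torques, N m; "tcp_pos": TCP position; "tcp_rot": TCP orientation; "wrist_force": force on the tool from outside, world axes, zero at the start; "wrist_torque": the same for the moment, N m; "opening": finger opening in m.
Only numpy, scipy, OpenCV 4.12 (cv2) and the standard library are available. Lean on these libraries where they do the work, as an engineer would, in place of code of your own. Each camera call takes 0.05 s, during which the arm holds its last target.

## Working session

There is one attempt and no reset: what is moved stays moved. The work goes in short steps, Python scripts to look and compute and a shell command to move; the robot and the scene stay as the last step left them, time stands still between calls to the robot, and variables do not carry over. Pictures are saved under pics/ and viewed, and the job is handed in when it is done.

```bash
ls; mkdir -p pics; cat > h.py <<'E'
import numpy as np, cv2
from station import robot
def cam(n):
    p=robot.camera_params(n); f=240/np.tan(np.radians(p["vertical_fov"])/2)
    return p,f
E
python3 - <<'E'
from h import *
o=robot.get_obs(); print({k:np.round(v,3).tolist() for k,v in o.items()})
for n in ("side","top"):
    im=robot.get_image(n); cv2.imwrite(f"pics/{n}0.png",im); p,f=cam(n); print(n,f,p)
    for q in ("coupler_stand","sleeve_waist","nozzle","tray"):
        for r in robot.cut_out(q,n)[:2]: print(q,np.round(r["extent"],1),round(r["p"],2))
E
```

```text
pics
{'time': 0.0, 'joint_pos': [-1.48, 0.207, 1.543, 0.0, 1.394, -0.151], 'qd': [-0.001, -0.002, -0.0, -0.001, 0.001, 0.0], 'joint_efforts': [-0.003, -38.304, -29.16, -0.0, 0.011, -0.0], 'tcp_pos': [0.137, -0.558, 0.247], 'tcp_rot': [0.787, -0.617, -0.001, -0.001], 'wrist_force': [-0.547, -0.052, 0.118], 'wrist_torque': [0.001, -0.049, 0.025], 'opening': 0.085}
side 562.5266275473949 {'vertical_fov': 46.21069577922386, 'cx': 330.1790236673876, 'cy': 245.5792187552979, 'R': array([[-9.08039453e-01, -4.18883779e-01, -8.55396257e-04],
       [-2.42776332e-01,  5.27942724e-01, -8.13840360e-01],
       [ 3.41356126e-01, -7.38791485e-01, -5.81087890e-01]]), 't': array([0.48033015, 0.23372577, 0.67542965])}
coupler_stand [419.  256.4  59.6  95.7] 0.66
sleeve_waist [423.4 239.9  23.9  20. ] 0.89
nozzle [429.2 220.9  16.1  24. ] 0.52
tray [342.2 375.9 119.5 116.4] 0.69
tray [424.3 239.8  24.2  23.7] 0.4
top 528.7991902343405 {'vertical_fov': 48.822651493574796, 'cx': 316.98915399100343, 'cy': 242.11719987018418, 'R': array([[ 0.00930486, -0.99995218, -0.0030086 ],
       [-0.98035605, -0.00852964, -0.19705142],
       [ 0.19701634,  0.00478304, -0.98038854]]), 't': array([-0.06860907,  0.55720433,  0.84791673])}
coupler_stand [383.3 314.4 112.8  53.5] 0.58
sleeve_waist [379.8 312.1  19.4  16.8] 0.79
sleeve_waist [381.1 313.4 113.9  50.6] 0.61
nozzle [414.4 310.8  49.5  14.1] 0.85
nozzle [359.4 195.2  32.4  31.7] 0.75
tray [226.8 298.2  97.4  80.8] 0.96
tray [413.6 310.5  45.6  13.6] 0.67
```

View pics/top0.png

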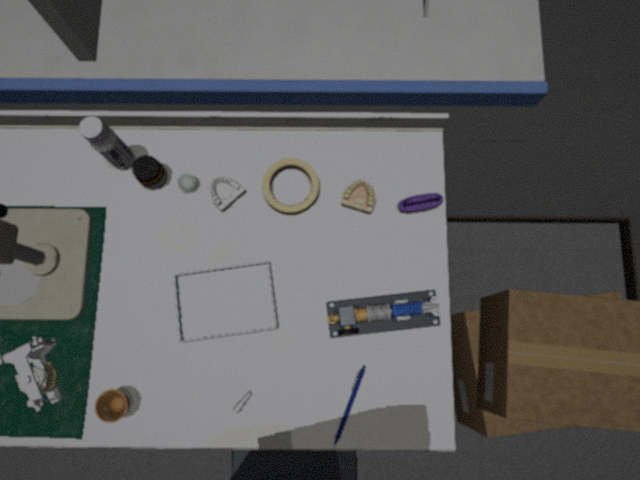

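View pics/side0.png

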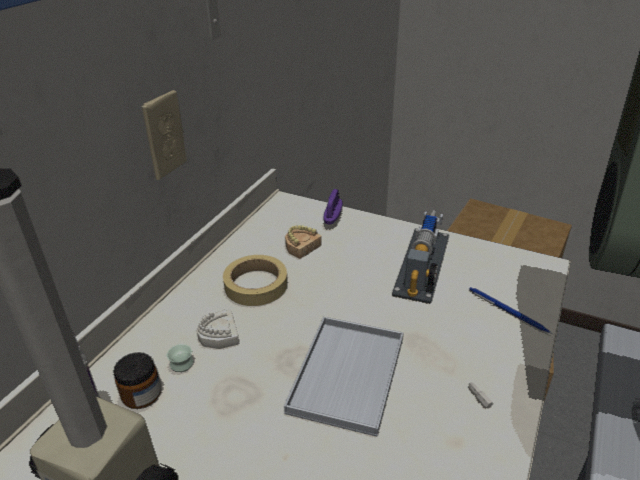

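The stand is on the right (-y), at about (383,314) in the top view, with its nozzle pointing image-right. The tray is at (227,300) and empty. The casts and brush are at the back, near row 195. Next I'll measure the poses.

```bash
cat >> h.py <<'E'
def ray(n,uv,z):
    p,f=cam(n); R,t=np.array(p["R"]),np.array(p["t"])
    d=R.T@np.array([(uv[0]-p["cx"])/f,(uv[1]-p["cy"])/f,1]); c=-R.T@t
    return c+d*(z-c[2])/d[2]
def proj(n,X):
    p,f=cam(n); c=np.array(p["R"])@X+p["t"]; return np.array([f*c[0]/c[2]+p["cx"],f*c[1]/c[2]+p["cy"]])
E
python3 - <<'E'
from h import *
im=robot.get_image("top")
cv2.imwrite("pics/z1.png",cv2.resize(im[275:350,315:455],None,fx=5.7,fy=5.7,interpolation=cv2.INTER_CUBIC))
cv2.imwrite("pics/z2.png",cv2.resize(im[255:350,165:290],None,fx=6,fy=6,interpolation=cv2.INTER_CUBIC))
for q,z in (("coupler_stand",.008),("tray",.016),("nozzle",.06),("sleeve_waist",.065)):
    r=robot.cut_out(q,"top")[0]; m=r["region"].astype(np.uint8)
    c=cv2.findContours(m,0,2)[0]; c=max(c,key=cv2.contourArea)
    b=cv2.boxPoints(cv2.minAreaRect(c)); print(q,r["p"],np.round(b,1).tolist())
    w=np.array([ray("top",x,z) for x in b]); print(np.round(w,4).tolist(),w.mean(0), np.linalg.norm(w[1]-w[0]),np.linalg.norm(w[2]-w[1]))
    for e in (w[1]-w[0],w[2]-w[1]): print(np.degrees(np.arctan2(e[1],e[0])))
E
```

```text
coupler_stand 0.61 [[324.8999938964844, 301.5], [436.20001220703125, 289.1000061035156], [440.29998779296875, 325.8999938964844], [329.0, 338.20001220703125]]
[[0.4609, -0.0783, 0.008], [0.4845, -0.2748, 0.008], [0.4203, -0.2797, 0.008], [0.3973, -0.0858, 0.008]] [ 0.44078421 -0.17965779  0.008     ] 0.1978725489160765 0.06435490307085243
-83.15896972712649
-175.66817793123934
tray 0.98 [[169.0, 273.29998779296875], [268.20001220703125, 260.0], [277.5, 329.5], [178.1999969482422, 342.79998779296875]]
[[0.5074, 0.1973, 0.016], [0.5326, 0.0228, 0.016], [0.4111, 0.0034, 0.016], [0.3871, 0.1736, 0.016]] [0.45953291 0.09925182 0.016     ] 0.1763160798199804 0.12296218501178822
-81.78548916110513
-170.9461688391125
nozzle 0.61 [[388.0, 304.5], [437.20001220703125, 298.1000061035156], [439.0, 311.5], [389.79998779296875, 317.8999938964844]]
[[0.4523, -0.1824, 0.06], [0.4637, -0.2644, 0.06], [0.4416, -0.2665, 0.06], [0.4303, -0.1849, 0.06]] [ 0.44695997 -0.22457307  0.06      ] 0.08274225768637251 0.022190762793729068
-82.09809429905565
-174.56676506402295
sleeve_waist 0.95 [[366.0, 303.0], [389.0, 303.0], [389.0, 320.0], [366.0, 320.0]]
[[0.454, -0.1455, 0.065], [0.4544, -0.1834, 0.065], [0.4266, -0.183, 0.065], [0.4262, -0.1452, 0.065]] [ 0.44031933 -0.16428663  0.065     ] 0.037953467979386694 0.027808384037571784
-89.4813260991633
178.99663212119995
```

View pics/z1.png

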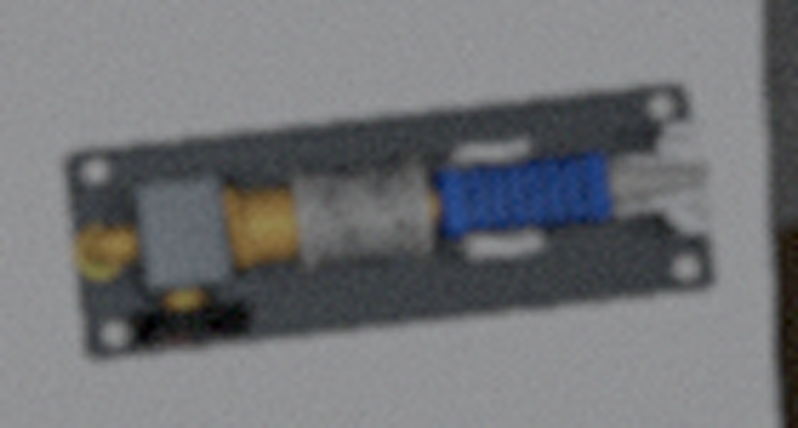

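View pics/z2.png

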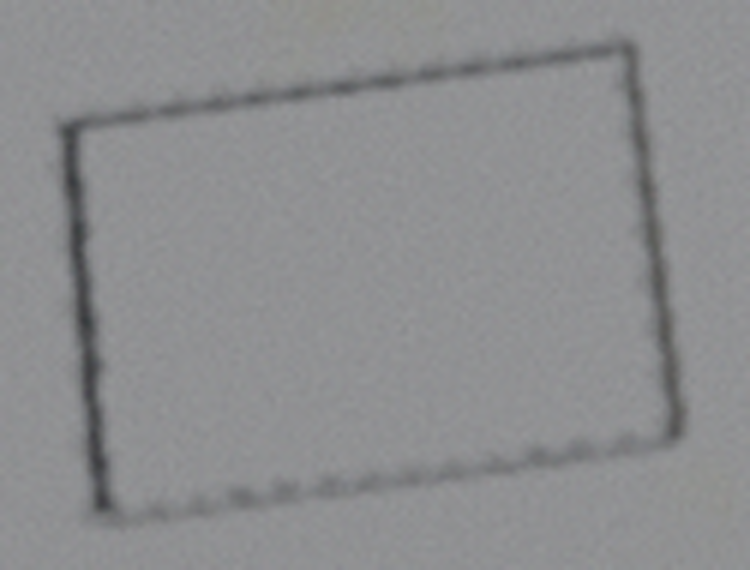

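```bash
python3 - <<'E'
from h import *
def P(u,v,z): return ray("top",(u/5.7+315-.4,v/5.7+275-.4),z)
w=np.array([P(72,155,.008),P(683,87,.008),P(712,287,.008),P(92,355,.008)])
print(w.round(4).tolist(), w.mean(0))
for a,b in((0,1),(3,2),(0,3),(1,2)): e=w[b]-w[a]; print(np.linalg.norm(e),np.degrees(np.arctan2(e[1],e[0])))
a=np.radians(np.mean([np.degrees(np.arctan2(*(w[1]-w[0])[[1,0]])),np.degrees(np.arctan2(*(w[2]-w[3])[[1,0]]))]));print("yaw",np.degrees(a))
X=np.array([np.cos(a),np.sin(a),0]);Y=np.array([-X[1],X[0],0])
pts={"reg":[(140,183,.069),(218,180,.069),(150,288,.069),(230,280,.069)],"grip":[(440,168,.065),(605,152,.065),(612,222,.065),(447,238,.065)],"sleeve":[(300,180,.07),(425,163,.07),(435,250,.065),(305,268,.065)],"tip":[(706,175,.055)]}
for k,v in pts.items():
    for p in v:
        q=P(*p)-w.mean(0); print(k,round(q@X*1e3,1),round(q@Y*1e3,1))
def T(u,v): return ray("top",(u/6+165-.4,v/6+255-.4),.016)
t=np.array([T(65,123),T(630,45),T(680,435),T(100,517)]);print(t.round(4).tolist(),t.mean(0))
for a,b in((0,1),(3,2),(0,3),(1,2)): e=t[b]-t[a]; print(np.linalg.norm(e),np.degrees(np.arctan2(e[1],e[0])))
E
```

```text
[[0.4604, -0.0824, 0.008], [0.4831, -0.2716, 0.008], [0.4219, -0.2783, 0.008], [0.3997, -0.0888, 0.008]] [ 0.44125667 -0.18026364  0.008     ]
0.19054909678563875 -83.14990354483002
0.19081477815732054 -83.31037882520123
0.061061934068740324 -173.9583630278606
0.06159318281053511 -173.70492368431886
yaw -83.23014118501563
reg -78.0 15.3
reg -55.5 13.7
reg -78.6 -14.7
reg -55.6 -15.0
grip 9.0 10.4
grip 57.2 9.8
grip 56.2 -10.4
grip 8.3 -9.7
sleeve -32.2 11.1
sleeve 4.2 12.0
sleeve 4.4 -12.7
sleeve -33.4 -13.8
tip 87.6 0.6
[[0.5042, 0.1857, 0.016], [0.5289, 0.0202, 0.016], [0.4153, 0.0027, 0.016], [0.3905, 0.1685, 0.016]] [0.45972619 0.09427666 0.016     ]
0.16729073150108054 -81.52129493615821
0.1676619323135672 -81.50678854843983
0.11496770032574809 -171.438874666227
0.114926384630617 -171.2537870924757
```

```bash
cat >> h.py <<'E'
from scipy.spatial.transform import Rotation as Ro
def to(xyz,ang,n=1):
    o=robot.get_obs(); R=Ro.from_quat(o["tcp_rot"]); d=R.inv().apply(np.array(xyz)-o["tcp_pos"])*1e3
    a=np.radians(ang); x=np.array([np.cos(a),np.sin(a),0]); z=np.array([0,0,-1.]); T=Ro.from_matrix(np.stack([x,np.cross(z,x),z],1))
    rv=(R.inv()*T).as_rotvec(degrees=True)/6
    print("t",round(o["time"],2),"tcp",np.round(o["tcp_pos"],4),"d mm",np.round(d/n,2),"rv",np.round(rv,3),"F",np.round(o["wrist_force"],1),"open",round(float(o["opening"]),4))
X=np.array([.1179,-.9930,0]); Y=np.array([.9930,.1179,0]); O=np.array([.4405,-.1740,0])
def S(x,y,z): return O+x*X+y*Y+np.array([0,0,z])
E
python3 - <<'E'
from h import *
for n in ("side","top"):
    print(n,proj(n,S(-9,0,55)*[1,1,1] if 0 else S(-.009,0,.06)), proj(n,S(.039,0,.06)),proj(n,S(.094,0,.055)),proj(n,np.array([.4597,.0943,.016])))
to(S(-.009,0,.16),6.77,16)
E
```

```text
side [422.88984216 240.0719054 ] [428.04612864 224.56782818] [433.1805628  210.63914179] [347.64350556 364.2131093 ]
top [377.64582952 312.21990992] [406.39492436 309.04442471] [438.59428642 305.65275123] [226.10656646 300.86931809]
t 0.75 tcp [ 0.1371 -0.5584  0.2483] d mm [-19.37 -24.21   5.52] rv [ 1.0000e-03 -1.0000e-03 -1.3829e+01] F [-0.7  1.  -0.1] open 0.0855
```

```bash
python3 -m jog '[{"dx":-19.4,"dy":-24.2,"dz":5.5},{"dx":-19.4,"dy":-24.2,"dz":5.5},{"dx":-19.4,"dy":-24.2,"dz":5.5},{"dx":-19.4,"dy":-24.2,"dz":5.5},{"dx":-19.4,"dy":-24.2,"dz":5.5},{"dx":-19.4,"dy":-24.2,"dz":5.5},{"dx":-19.4,"dy":-24.2,"dz":5.5},{"dx":-19.4,"dy":-24.2,"dz":5.5},{"dx":-19.4,"dy":-24.2,"dz":5.5},{"dx":-19.4,"dy":-24.2,"dz":5.5},{"dx":-19.4,"dy":-24.2,"dz":5.5},{"dx":-19.4,"dy":-24.2,"dz":5.5},{"dx":-19.4,"dy":-24.2,"dz":5.5},{"dx":-19.4,"dy":-24.2,"dz":5.5},{"dx":-19.4,"dy":-24.2,"dz":5.5},{"dx":-19.4,"dy":-24.2,"dz":5.5}]' 0
python3 -m jog '[{"rz":-1.38},{"rz":-1.38},{"rz":-1.38},{"rz":-1.38},{"rz":-1.38},{"rz":-1.38},{"rz":-1.38},{"rz":-1.38},{"rz":-1.38},{"rz":-1.38},{}]'
python3 - <<'E'
from h import *
to(S(-.009,0,.16),6.77)
im=robot.get_image("wrist"); cv2.imwrite("pics/w1.png",im)
o=robot.get_obs(); p,f=cam("wrist"); H=np.array(p["hand_eye"]); R=Ro.from_quat(o["tcp_rot"]).as_matrix()
def pw(Xw):
    c=np.linalg.inv(H)@np.r_[R.T@(Xw-o["tcp_pos"]),1]; return np.round([f*c[0]/c[2]+p["cx"],f*c[1]/c[2]+p["cy"]],1)
for s in ((-.009,0,.069),(-.028,0,.072),(.01,0,.072),(.039,0,.065),(.014,.01,.065),(.064,-.01,.065),(-.074,0,.069)): print(s,pw(S(*s)))
for q in ("sleeve_waist","nozzle"):
    for r in robot.cut_out(q,"wrist")[:2]: print(q,np.round(r["extent"],1),round(r["p"],2))
E
```

```text
t 0.75 tcp [ 0.1371 -0.5584  0.2483] d mm [-309.93 -387.42   88.29] rv [ 1.0000e-03 -1.0000e-03 -1.3829e+01] F [-0.7  1.  -0.1] open 0.0855
(-0.009, 0, 0.069) [-379.1 -627.2]
(-0.028, 0, 0.072) [-435.7 -646.8]
(0.01, 0, 0.072) [-344.  -629.6]
(0.039, 0, 0.065) [-255.  -592.6]
(0.014, 0.01, 0.065) [-320.1 -638.4]
(0.064, -0.01, 0.065) [-192.5 -548.7]
(-0.074, 0, 0.069) [-535.8 -656.4]validation failed for argument at $[0]...
validation failed for argument at $[0]...
```

View pics/w1.png

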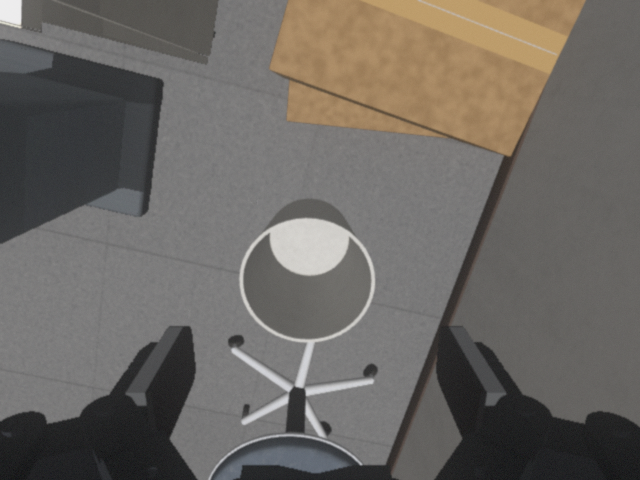

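The moves were refused, and the arm hasn't moved. Rows probably need all six keys, so I'll test that.

```bash
python3 -m jog '[{"dx":-19.4,"dy":-24.2,"dz":5.5,"rx":0,"ry":0,"rz":0}]' 0; echo; python3 -m jog '[{"dx":-19.4,"dy":-24.2,"dz":5.5,"rx":0,"ry":0,"rz":0}]'; python3 -m jog --help
```

```text
time: 1.0
tcp_pos: [0.1545, -0.5364, 0.2438]
tcp_rot: [0.786, -0.618, 0.001, 0.002]
wrist_force: [1.5, 0.2, 0.0]
opening: 0.0855

time: 1.1
tcp_pos: [0.1748, -0.5092, 0.2373]
tcp_rot: [0.786, -0.618, 0.0, 0.0]
wrist_force: [0.5, 0.2, -0.3]
opening: 0.0852invalid input: not JSON, or not a number
```

All six keys are needed. Continuing: 14 more translation rows, then the rotation.

```bash
python3 -m jog '[{"dx":-19.4,"dy":-24.2,"dz":5.5,"rx":0,"ry":0,"rz":0},{"dx":-19.4,"dy":-24.2,"dz":5.5,"rx":0,"ry":0,"rz":0},{"dx":-19.4,"dy":-24.2,"dz":5.5,"rx":0,"ry":0,"rz":0},{"dx":-19.4,"dy":-24.2,"dz":5.5,"rx":0,"ry":0,"rz":0},{"dx":-19.4,"dy":-24.2,"dz":5.5,"rx":0,"ry":0,"rz":0},{"dx":-19.4,"dy":-24.2,"dz":5.5,"rx":0,"ry":0,"rz":0},{"dx":-19.4,"dy":-24.2,"dz":5.5,"rx":0,"ry":0,"rz":0},{"dx":-19.4,"dy":-24.2,"dz":5.5,"rx":0,"ry":0,"rz":0},{"dx":-19.4,"dy":-24.2,"dz":5.5,"rx":0,"ry":0,"rz":0},{"dx":-19.4,"dy":-24.2,"dz":5.5,"rx":0,"ry":0,"rz":0},{"dx":-19.4,"dy":-24.2,"dz":5.5,"rx":0,"ry":0,"rz":0},{"dx":-19.4,"dy":-24.2,"dz":5.5,"rx":0,"ry":0,"rz":0},{"dx":-19.4,"dy":-24.2,"dz":5.5,"rx":0,"ry":0,"rz":0},{"dx":-19.4,"dy":-24.2,"dz":5.5,"rx":0,"ry":0,"rz":0}]' 0
python3 -m jog '[{"dx":0,"dy":0,"dz":0,"rx":0,"ry":0,"rz":-1.38},{"dx":0,"dy":0,"dz":0,"rx":0,"ry":0,"rz":-1.38},{"dx":0,"dy":0,"dz":0,"rx":0,"ry":0,"rz":-1.38},{"dx":0,"dy":0,"dz":0,"rx":0,"ry":0,"rz":-1.38},{"dx":0,"dy":0,"dz":0,"rx":0,"ry":0,"rz":-1.38},{"dx":0,"dy":0,"dz":0,"rx":0,"ry":0,"rz":-1.38},{"dx":0,"dy":0,"dz":0,"rx":0,"ry":0,"rz":-1.38},{"dx":0,"dy":0,"dz":0,"rx":0,"ry":0,"rz":-1.38},{"dx":0,"dy":0,"dz":0,"rx":0,"ry":0,"rz":-1.38},{"dx":0,"dy":0,"dz":0,"rx":0,"ry":0,"rz":-1.38},{"dx":0,"dy":0,"dz":0,"rx":0,"ry":0,"rz":0},{"dx":0,"dy":0,"dz":0,"rx":0,"ry":0,"rz":0}]' 
cat >> h.py <<'E'
def wproj(o):
    p,f=cam("wrist"); H=np.array(p["hand_eye"]); R=Ro.from_quat(o["tcp_rot"]).as_matrix()
    def pw(Xw):
        c=np.linalg.inv(H)@np.r_[R.T@(Xw-o["tcp_pos"]),1]; return np.round([f*c[0]/c[2]+p["cx"],f*c[1]/c[2]+p["cy"]],1)
    return pw
E
python3 - <<'E'
from h import *
to(S(-.009,0,.16),6.77)
o=robot.get_obs();pw=wproj(o)
im=robot.get_image("wrist"); cv2.imwrite("pics/w2.png",im)
for s in ((-.009,0,.069),(-.028,0,.072),(.01,0,.072),(.039,0,.065),(.014,.01,.065),(.064,-.01,.065),(-.074,0,.069),(.094,0,.055)): print(s,pw(S(*s)))
for q in ("sleeve_waist","nozzle"):
    for r in robot.cut_out(q,"wrist")[:2]: print(q,np.round(r["extent"],1),round(r["p"],2))
E
```

```text
time: 2.5
tcp_pos: [0.4399, -0.1636, 0.1603]
tcp_rot: [0.787, -0.617, 0.0, -0.0]
wrist_force: [-0.3, -0.6, 0.2]
opening: 0.0854
time: 3.7
tcp_pos: [0.4392, -0.1647, 0.1604]
tcp_rot: [0.998, 0.056, 0.0, 0.0]
wrist_force: [0.6, 0.3, -0.0]
opening: 0.086
t 3.7 tcp [ 0.4392 -0.1647  0.1604] d mm [0.21 0.42 0.38] rv [ 0.001 -0.002 -0.057] F [ 0.6  0.3 -0. ] open 0.086
(-0.009, 0, 0.069) [317.4 260. ]
(-0.028, 0, 0.072) [317.2 228.4]
(0.01, 0, 0.072) [317.5 293.9]
(0.039, 0, 0.065) [317.7 333.2]
(0.014, 0.01, 0.065) [335.  294.8]
(0.064, -0.01, 0.065) [301.5 369.1]
(-0.074, 0, 0.069) [316.8 138.1]
(0.094, 0, 0.055) [318.  398.7]
sleeve_waist [315.4 254.2  62.6  74.1] 0.62
nozzle [317.4 348.7  35.1 106.4] 0.98
```

View pics/w2.png

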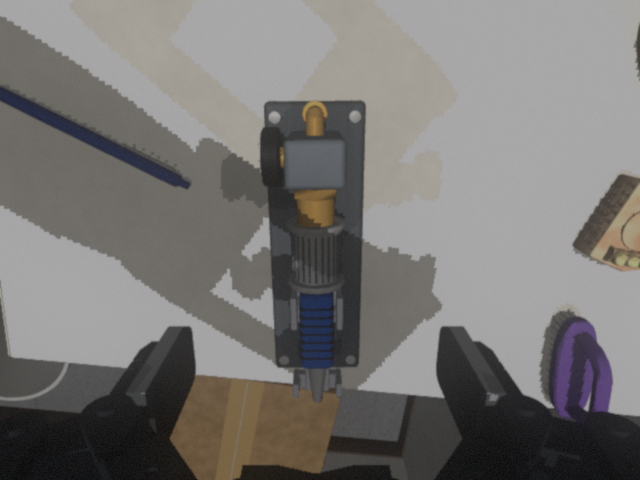

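The wrist view matches the predicted positions: nozzle tip about (317,401), sleeve about (317,255). I'll zoom in to check the sleeve's ends.

```bash
python3 - <<'E'
from h import *
im=cv2.imread("pics/w2.png"); c=im[195:305,260:380]
cv2.imwrite("pics/w2z.png",cv2.resize(cv2.convertScaleAbs(c,alpha=1.8),None,fx=5,fy=5,interpolation=cv2.INTER_CUBIC))
E
```

```text
(no output)
```

View pics/w2z.png

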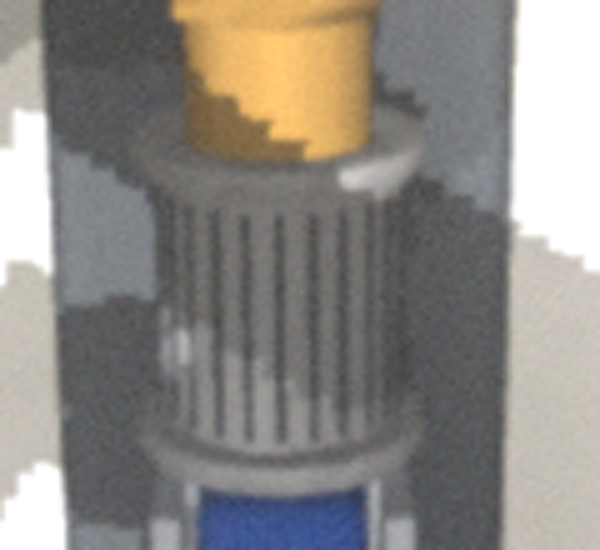

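```bash
python3 -m jog '[{"dx":0.2,"dy":0.4,"dz":22,"rx":0,"ry":0,"rz":-0.05},{"dx":0,"dy":0,"dz":22,"rx":0,"ry":0,"rz":0},{"dx":0,"dy":0,"dz":22,"rx":0,"ry":0,"rz":0},{"dx":0,"dy":0,"dz":22,"rx":0,"ry":0,"rz":0},{"dx":0,"dy":0,"dz":15,"rx":0,"ry":0,"rz":0},{"dx":0,"dy":0,"dz":4.5,"rx":0,"ry":0,"rz":0},{"dx":0,"dy":0,"dz":0,"rx":0,"ry":0,"rz":0},{"dx":0,"dy":0,"dz":0,"rx":0,"ry":0,"rz":0}]' 0
python3 -m jog '[{"dx":0,"dy":0,"dz":0,"rx":0,"ry":0,"rz":0},{"dx":0,"dy":0,"dz":0,"rx":0,"ry":0,"rz":0},{"dx":0,"dy":0,"dz":0,"rx":0,"ry":0,"rz":0},{"dx":0,"dy":0,"dz":0,"rx":0,"ry":0,"rz":0},{"dx":0,"dy":0,"dz":0,"rx":0,"ry":0,"rz":0},{"dx":0,"dy":0,"dz":0,"rx":0,"ry":0,"rz":0},{"dx":0,"dy":0,"dz":0,"rx":0,"ry":0,"rz":0},{"dx":0,"dy":0,"dz":0,"rx":0,"ry":0,"rz":0}]' 255
python3 - <<'E'
from h import *
to(S(-.009,0,.053),6.77)
cv2.imwrite("pics/s3.png",cv2.resize(robot.get_image("side")[150:320,330:540],None,fx=3.5,fy=3.5))
print(robot.get_obs()["wrist_torque"])
E
```

```text
time: 4.65
tcp_pos: [0.44, -0.1654, 0.0535]
tcp_rot: [0.998, 0.06, 0.001, 0.0]
wrist_force: [0.5, 1.0, -0.1]
opening: 0.0856
time: 5.45
tcp_pos: [0.4394, -0.1651, 0.0533]
tcp_rot: [0.998, 0.06, -0.0, 0.0]
wrist_force: [-2.2, 1.1, 5.2]
opening: 0.0259
t 5.45 tcp [ 0.4394 -0.1651  0.0533] d mm [ 0.08 -0.05  0.29] rv [0.002 0.002 0.024] F [-2.2  1.1  5.2] open 0.0259
[-0.00862703  0.35743402  0.00654078]
```

View pics/s3.png

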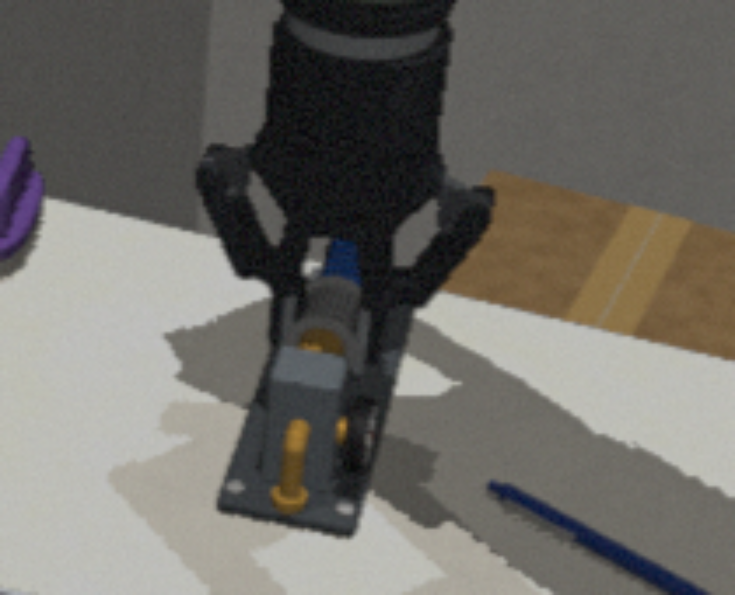

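```bash
python3 -m jog '[{"dx":0,"dy":-2.5,"dz":0,"rx":0,"ry":0,"rz":0},{"dx":0,"dy":-2.5,"dz":0,"rx":0,"ry":0,"rz":0},{"dx":0,"dy":-2.5,"dz":0,"rx":0,"ry":0,"rz":0},{"dx":0,"dy":-2.5,"dz":0,"rx":0,"ry":0,"rz":0},{"dx":0,"dy":-2.0,"dz":0,"rx":0,"ry":0,"rz":0},{"dx":0,"dy":0,"dz":0,"rx":0,"ry":0,"rz":0}]'
python3 - <<'E'
from h import *
to(S(-.021,0,.053),6.77)
E
```

```text
time: 6.1
tcp_pos: [0.4383, -0.1559, 0.0533]
tcp_rot: [0.998, 0.061, 0.0, 0.003]
wrist_force: [-2.0, -9.6, 0.7]
opening: 0.0257
t 6.1 tcp [ 0.4383 -0.1559  0.0533] d mm [ 0.11 -2.81  0.3 ] rv [ 0.057 -0.001  0.033] F [-2.  -9.6  0.7] open 0.0257
```

```bash
python3 -m jog '[{"dx":0,"dy":-2,"dz":0,"rx":0,"ry":0,"rz":0},{"dx":0,"dy":-2,"dz":0,"rx":0,"ry":0,"rz":0},{"dx":0,"dy":-1,"dz":0,"rx":0,"ry":0,"rz":0},{"dx":0,"dy":0,"dz":0,"rx":0,"ry":0,"rz":0},{"dx":0,"dy":0,"dz":0,"rx":0,"ry":0,"rz":0},{"dx":0,"dy":0,"dz":0,"rx":0,"ry":0,"rz":0},{"dx":0,"dy":0,"dz":0,"rx":0,"ry":0,"rz":0},{"dx":0,"dy":0,"dz":0,"rx":0,"ry":0,"rz":0}]'
python3 - <<'E'
from h import *
to(S(-.021,0,.053),6.77)
cv2.imwrite("pics/t4.png",cv2.resize(robot.get_image("top")[260:350,315:455],None,fx=5.7,fy=5.7))
print([proj("top",S(.094,0,.055)),proj("top",S(.118,0,.055))])
print([(np.round(r["extent"],1),r["p"]) for r in robot.cut_out("nozzle","top")[:2]])
E
```

```text
time: 6.9
tcp_pos: [0.4379, -0.1531, 0.0534]
tcp_rot: [0.998, 0.061, 0.0, 0.005]
wrist_force: [-3.5, -16.3, -3.0]
opening: 0.0257
t 6.9 tcp [ 0.4379 -0.1531  0.0534] d mm [0.08 0.08 0.36] rv [ 0.092 -0.004  0.036] F [ -3.5 -16.3  -3. ] open 0.0257
[array([438.59428642, 305.65275123]), array([452.83452552, 304.07976076])]
[]
```

View pics/t4.png

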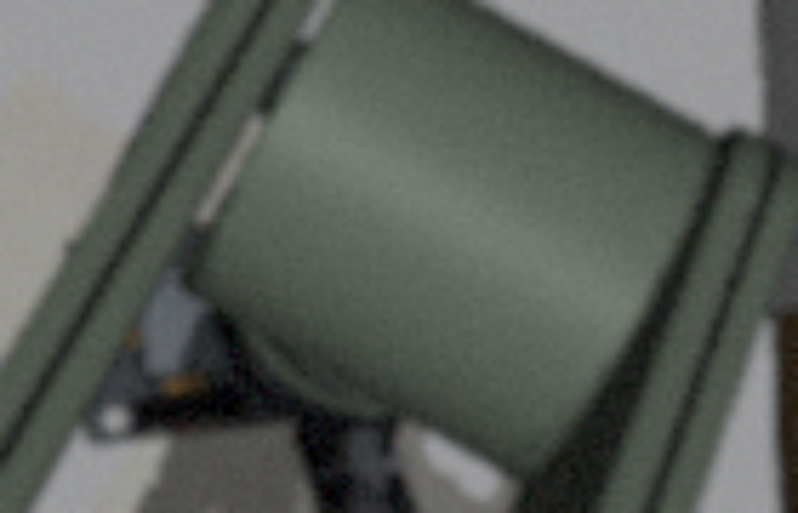

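The top view is blocked by the arm. The pull stopped after 12 mm with 16 N on the wrist, so the sleeve is at its back stop. I'll check the nozzle with the wrist camera.

```bash
python3 - <<'E'
from h import *
pw=wproj(robot.get_obs())
cv2.imwrite("pics/w5.png",robot.get_image("wrist"))
for s in ((.094,0,.055),(.118,0,.055),(.064,0,.065),(.088,0,.065),(.014,0,.065),(.038,0,.065)): print(s,pw(S(*s)))
print([(np.round(r["extent"],1),r["p"]) for r in robot.cut_out("nozzle","wrist")[:2]])
E
```

```text
(0.094, 0, 0.055) [316.4 586.4]
(0.118, 0, 0.055) [316.2 622.5]
(0.064, 0, 0.065) [316.8 562.3]
(0.088, 0, 0.065) [316.6 603.5]
(0.014, 0, 0.065) [317.5 462. ]
(0.038, 0, 0.065) [317.2 512.8]
[(array([316.1, 462.1,  42. ,  21.2]), 0.95)]
```

View pics/w5.png

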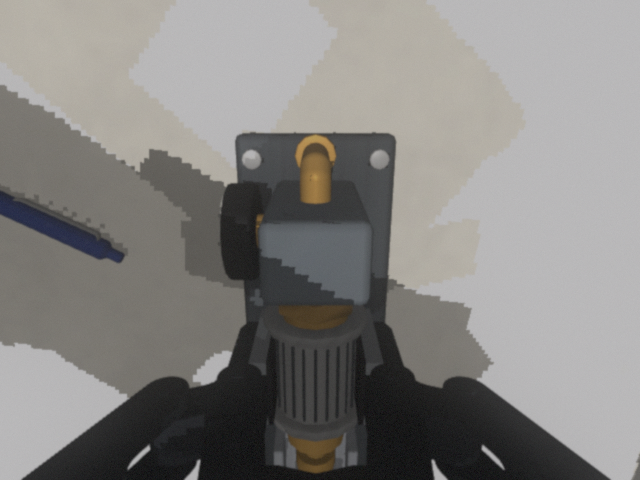

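The sleeve is back against the regulator side. Brass is now visible at rows 435-470, where blue grip should start if the nozzle were still locked, so it has popped out. I'll confirm from the side before releasing.

```bash
python3 - <<'E'
from h import *
im=robot.get_image("side")
cv2.imwrite("pics/s6.png",cv2.resize(im[180:280,380:480],None,fx=6,fy=6))
for x in (.064,.094,.088,.118): print(x,(proj("side",S(x,0,.06))-[380,180])*6)
E
```

```text
0.064 [303.45077297 221.78132622]
0.094 [320.87848696 169.37915178]
0.088 [317.45849441 179.66248823]
0.118 [334.24425595 129.19055568]
```

View pics/s6.png

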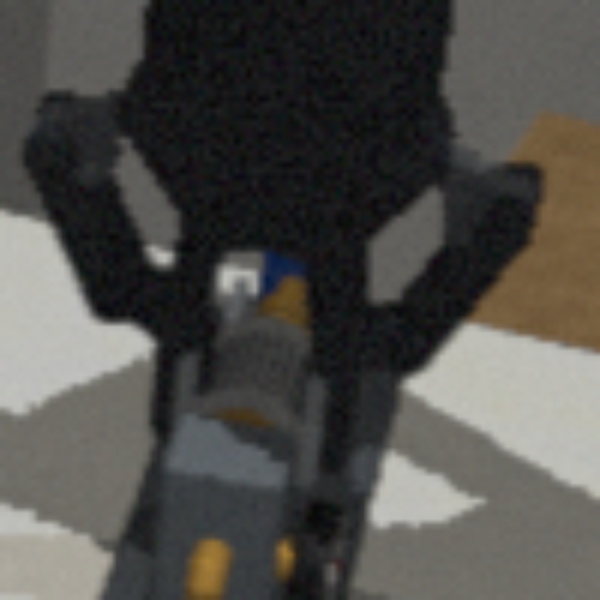

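```bash
python3 -m jog '[{"dx":0,"dy":2,"dz":0,"rx":0,"ry":0,"rz":0},{"dx":0,"dy":2,"dz":0,"rx":0,"ry":0,"rz":0},{"dx":0,"dy":0,"dz":0,"rx":0,"ry":0,"rz":0},{"dx":0,"dy":0,"dz":0,"rx":0,"ry":0,"rz":0},{"dx":0,"dy":0,"dz":0,"rx":0,"ry":0,"rz":0},{"dx":0,"dy":0,"dz":0,"rx":0,"ry":0,"rz":0},{"dx":0,"dy":0,"dz":0,"rx":0,"ry":0,"rz":0},{"dx":0,"dy":0,"dz":0,"rx":0,"ry":0,"rz":0}]' 0
python3 -m jog '[{"dx":0,"dy":0,"dz":-20,"rx":0,"ry":0,"rz":0},{"dx":0,"dy":0,"dz":-40,"rx":0,"ry":0,"rz":0},{"dx":0,"dy":10,"dz":-40,"rx":0,"ry":0,"rz":0},{"dx":0,"dy":20,"dz":0,"rx":0,"ry":0,"rz":0},{"dx":0,"dy":20,"dz":0,"rx":0,"ry":0,"rz":0},{"dx":0,"dy":0,"dz":0,"rx":0,"ry":0,"rz":0},{"dx":0,"dy":0,"dz":0,"rx":0,"ry":0,"rz":0}]'
python3 - <<'E'
from h import *
to(S(.063,0,.053),6.77)
pw=wproj(robot.get_obs())
cv2.imwrite("pics/w7.png",robot.get_image("wrist"))
for s in ((-.028,0,.072),(.01,0,.072),(.118,0,.055),(.088,0,.065),(.038,0,.065)): print(s,pw(S(*s)))
for q in ("nozzle","sleeve_waist"): print(q,[(np.round(r["extent"],1),r["p"]) for r in robot.cut_out(q,"wrist")[:2]])
E
```

```text
time: 7.95
tcp_pos: [0.4378, -0.152, 0.0528]
tcp_rot: [0.998, 0.06, -0.0, -0.0]
wrist_force: [-0.0, 0.2, 0.1]
opening: 0.0854
time: 8.65
tcp_pos: [0.4434, -0.2015, 0.1525]
tcp_rot: [0.998, 0.06, -0.0, -0.001]
wrist_force: [0.5, 0.3, -0.4]
opening: 0.0857
t 8.65 tcp [ 0.4434 -0.2015  0.1525] d mm [ 0.34 35.49 99.43] rv [-0.01   0.006  0.012] F [ 0.5  0.3 -0.4] open 0.0857
(-0.028, 0, 0.072) [318.1 159.6]
(0.01, 0, 0.072) [317.9 234.9]
(0.118, 0, 0.055) [317.3 390.2]
(0.088, 0, 0.065) [317.4 358.5]
(0.038, 0, 0.065) [317.7 279.8]
nozzle [(array([317.5, 312.8,  36.3, 155.8]), 0.93)]
sleeve_waist [(array([317.9, 192.2,  68.1,  77.1]), 0.82)]
```

View pics/w7.png

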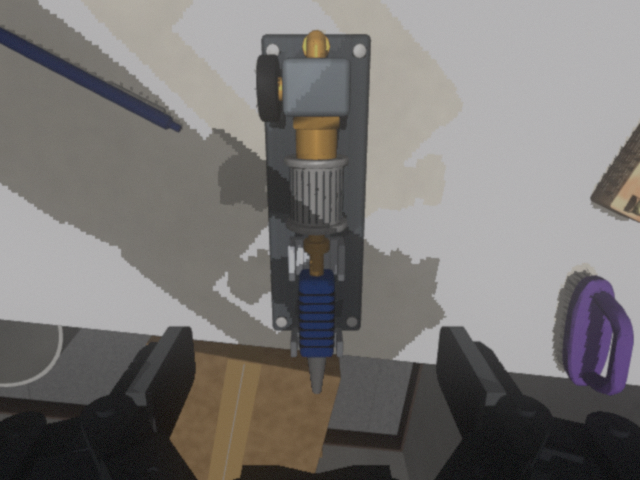

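```bash
python3 -m jog '[{"dx":0.3,"dy":18,"dz":0,"rx":0,"ry":0,"rz":0},{"dx":0,"dy":18,"dz":0,"rx":0,"ry":0,"rz":0},{"dx":0,"dy":0,"dz":20,"rx":0,"ry":0,"rz":0},{"dx":0,"dy":0,"dz":25,"rx":0,"ry":0,"rz":0},{"dx":0,"dy":0,"dz":25,"rx":0,"ry":0,"rz":0},{"dx":0,"dy":0,"dz":14,"rx":0,"ry":0,"rz":0},{"dx":0,"dy":0,"dz":5,"rx":0,"ry":0,"rz":0},{"dx":0,"dy":0,"dz":0,"rx":0,"ry":0,"rz":0},{"dx":0,"dy":0,"dz":0,"rx":0,"ry":0,"rz":0}]' 0
python3 -m jog '[{"dx":0,"dy":0,"dz":0,"rx":0,"ry":0,"rz":0},{"dx":0,"dy":0,"dz":0,"rx":0,"ry":0,"rz":0},{"dx":0,"dy":0,"dz":0,"rx":0,"ry":0,"rz":0},{"dx":0,"dy":0,"dz":0,"rx":0,"ry":0,"rz":0},{"dx":0,"dy":0,"dz":0,"rx":0,"ry":0,"rz":0},{"dx":0,"dy":0,"dz":0,"rx":0,"ry":0,"rz":0},{"dx":0,"dy":0,"dz":0,"rx":0,"ry":0,"rz":0},{"dx":0,"dy":0,"dz":0,"rx":0,"ry":0,"rz":0},{"dx":0,"dy":0,"dz":0,"rx":0,"ry":0,"rz":0}]' 255
python3 - <<'E'
from h import *
to(S(.063,0,.0635),6.77)
cv2.imwrite("pics/s8.png",cv2.resize(robot.get_image("side")[150:300,350:500],None,fx=4,fy=4))
E
```

```text
time: 9.7
tcp_pos: [0.4493, -0.2382, 0.0647]
tcp_rot: [0.998, 0.06, 0.001, 0.001]
wrist_force: [0.2, 0.2, -0.5]
opening: 0.0859
time: 10.6
tcp_pos: [0.4489, -0.2377, 0.0643]
tcp_rot: [0.998, 0.06, 0.0, 0.0]
wrist_force: [-0.4, -0.5, 5.2]
opening: 0.0185
t 10.6 tcp [ 0.4489 -0.2377  0.0643] d mm [-0.78 -1.24  0.77] rv [ 0.006 -0.007  0.021] F [-0.4 -0.5  5.2] open 0.0185
```

View pics/s8.png

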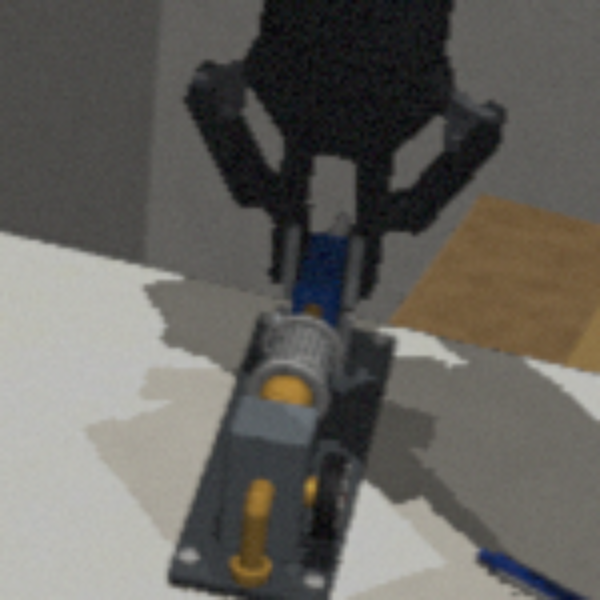

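```bash
python3 -m jog '[{"dx":0,"dy":0,"dz":-5,"rx":0,"ry":0,"rz":0},{"dx":0,"dy":0,"dz":-15,"rx":0,"ry":0,"rz":0},{"dx":0,"dy":0,"dz":-25,"rx":0,"ry":0,"rz":0},{"dx":0,"dy":0,"dz":-25,"rx":0,"ry":0,"rz":0},{"dx":0,"dy":0,"dz":-20,"rx":0,"ry":0,"rz":0},{"dx":0,"dy":0,"dz":0,"rx":0,"ry":0,"rz":0},{"dx":0,"dy":0,"dz":0,"rx":0,"ry":0,"rz":0}]'
python3 - <<'E'
from h import *
cv2.imwrite("pics/w9.png",robot.get_image("wrist"))
cv2.imwrite("pics/s9.png",cv2.resize(robot.get_image("side")[110:300,330:520],None,fx=3,fy=3))
to([.4591,.0981,.15],8.55,14)
E
```

```text
time: 11.35
tcp_pos: [0.448, -0.2371, 0.1532]
tcp_rot: [0.998, 0.06, -0.0, -0.0]
wrist_force: [0.4, -0.0, -0.7]
opening: 0.0184
t 11.45 tcp [ 0.4472 -0.2365  0.1519] d mm [  3.71 -23.63   0.19] rv [-0.025  0.024 -0.276] F [ 0.4 -0.9 -0.9] open 0.0185
```

View pics/w9.png

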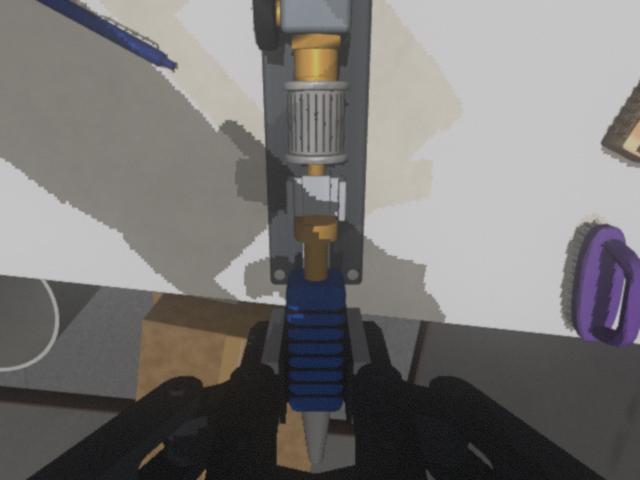

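View pics/s9.png

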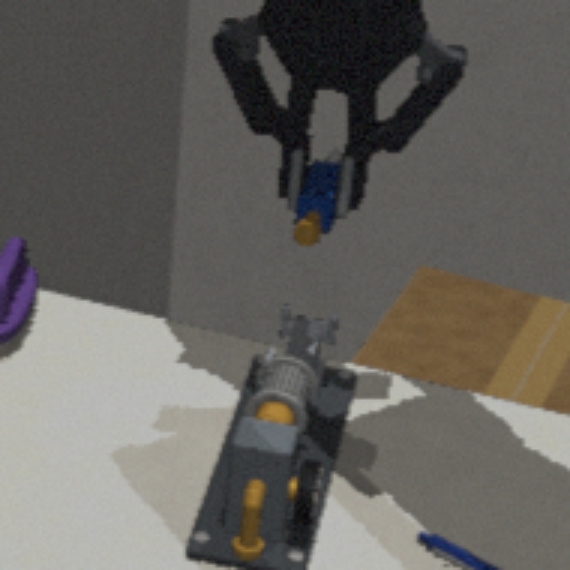

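The nozzle is held level and the sleeve is home (rows 83-163). Moving over the tray.

```bash
python3 -m jog '[{"dx":3.7,"dy":-23.6,"dz":0,"rx":0,"ry":0,"rz":0},{"dx":3.7,"dy":-23.6,"dz":0,"rx":0,"ry":0,"rz":0},{"dx":3.7,"dy":-23.6,"dz":0,"rx":0,"ry":0,"rz":0},{"dx":3.7,"dy":-23.6,"dz":0,"rx":0,"ry":0,"rz":0},{"dx":3.7,"dy":-23.6,"dz":0,"rx":0,"ry":0,"rz":0},{"dx":3.7,"dy":-23.6,"dz":0,"rx":0,"ry":0,"rz":0},{"dx":3.7,"dy":-23.6,"dz":0,"rx":0,"ry":0,"rz":0},{"dx":3.7,"dy":-23.6,"dz":0,"rx":0,"ry":0,"rz":0},{"dx":3.7,"dy":-23.6,"dz":0,"rx":0,"ry":0,"rz":0},{"dx":3.7,"dy":-23.6,"dz":0,"rx":0,"ry":0,"rz":0},{"dx":3.7,"dy":-23.6,"dz":0,"rx":0,"ry":0,"rz":0},{"dx":3.7,"dy":-23.6,"dz":0,"rx":0,"ry":0,"rz":0},{"dx":3.7,"dy":-23.6,"dz":0,"rx":0,"ry":0,"rz":0},{"dx":3.7,"dy":-23.6,"dz":0,"rx":0,"ry":0,"rz":0},{"dx":0,"dy":0,"dz":0,"rx":0,"ry":0,"rz":-0.28},{"dx":0,"dy":0,"dz":0,"rx":0,"ry":0,"rz":0},{"dx":0,"dy":0,"dz":0,"rx":0,"ry":0,"rz":0}]'
python3 - <<'E'
from h import *
to([.4591,.0981,.0225],8.55)
o=robot.get_obs();pw=wproj(o)
im=robot.get_image("wrist")
C=np.array([.4597,.0943,.016]);a=np.radians(8.55);tx=np.array([np.cos(a),np.sin(a),0]);ty=np.array([-tx[1],tx[0],0])
for i,j in((1,1),(1,-1),(-1,-1),(-1,1)):
    q=pw(C+.06*i*tx+.085*j*ty); print(q); cv2.circle(im,tuple(int(v) for v in q),4,(0,0,255),1)
cv2.imwrite("pics/w10.png",im)
E
```

```text
time: 13.15
tcp_pos: [0.4596, 0.0961, 0.1529]
tcp_rot: [0.997, 0.074, -0.001, 0.0]
wrist_force: [-0.1, -0.2, -1.7]
opening: 0.0183
t 13.15 tcp [0.4596 0.0961 0.1529] d mm [ 6.0000e-02 -2.0900e+00  1.3042e+02] rv [ 0.002  0.018 -0.002] F [-0.1 -0.2 -1.7] open 0.0183
[419.9  98.1]
[401.  349.8]
[232.7 349.6]
[214.3  98.1]
```

View pics/w10.png

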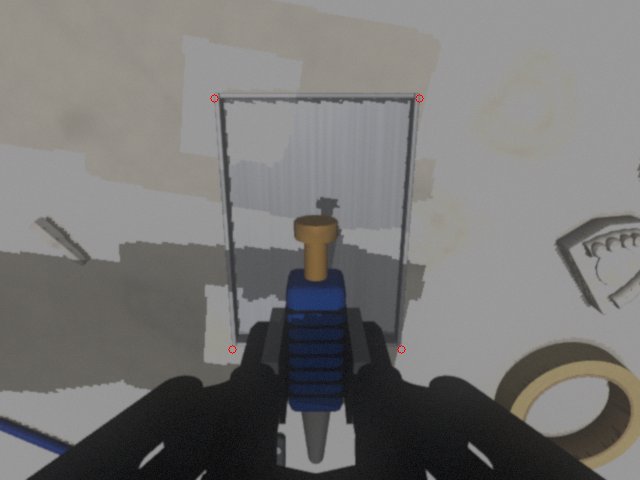

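```bash
python3 -m jog '[{"dx":0,"dy":-1.0,"dz":10,"rx":0,"ry":0,"rz":0},{"dx":0,"dy":-1.0,"dz":20,"rx":0,"ry":0,"rz":0},{"dx":0,"dy":0,"dz":20,"rx":0,"ry":0,"rz":0},{"dx":0,"dy":0,"dz":20,"rx":0,"ry":0,"rz":0},{"dx":0,"dy":0,"dz":20,"rx":0,"ry":0,"rz":0},{"dx":0,"dy":0,"dz":15,"rx":0,"ry":0,"rz":0},{"dx":0,"dy":0,"dz":10,"rx":0,"ry":0,"rz":0},{"dx":0,"dy":0,"dz":6,"rx":0,"ry":0,"rz":0},{"dx":0,"dy":0,"dz":4,"rx":0,"ry":0,"rz":0},{"dx":0,"dy":0,"dz":2.5,"rx":0,"ry":0,"rz":0},{"dx":0,"dy":0,"dz":0,"rx":0,"ry":0,"rz":0},{"dx":0,"dy":0,"dz":0,"rx":0,"ry":0,"rz":0}]'
python3 -m jog '[{"dx":0,"dy":0,"dz":1,"rx":0,"ry":0,"rz":0},{"dx":0,"dy":0,"dz":1,"rx":0,"ry":0,"rz":0},{"dx":0,"dy":0,"dz":0,"rx":0,"ry":0,"rz":0}]'
```

```text
time: 14.4
tcp_pos: [0.4604, 0.0988, 0.0268]
tcp_rot: [0.997, 0.075, 0.001, 0.0]
wrist_force: [-0.2, 0.8, -1.5]
opening: 0.0186
time: 14.7
tcp_pos: [0.4599, 0.0988, 0.0243]
tcp_rot: [0.997, 0.075, 0.0, -0.0]
wrist_force: [-0.3, 0.5, -0.1]
opening: 0.0186
```

```bash
python3 -m jog '[{"dx":0,"dy":0,"dz":0.8,"rx":0,"ry":0,"rz":0},{"dx":0,"dy":0,"dz":0.7,"rx":0,"ry":0,"rz":0},{"dx":0,"dy":0,"dz":0,"rx":0,"ry":0,"rz":0},{"dx":0,"dy":0,"dz":0,"rx":0,"ry":0,"rz":0}]'
python3 - <<'E'
from h import *
to([.4591,.0981,.0225],8.55)
cv2.imwrite("pics/s11.png",cv2.resize(robot.get_image("side")[270:450,250:450],None,fx=4,fy=3.3))
E
```

```text
time: 15.1
tcp_pos: [0.4598, 0.0988, 0.0227]
tcp_rot: [0.997, 0.075, -0.0, -0.0]
wrist_force: [0.2, -0.4, -0.3]
opening: 0.0185
t 15.1 tcp [0.4598 0.0988 0.0227] d mm [-0.82  0.54  0.22] rv [-0.     0.001  0.004] F [ 0.2 -0.4 -0.3] open 0.0185
```

View pics/s11.png

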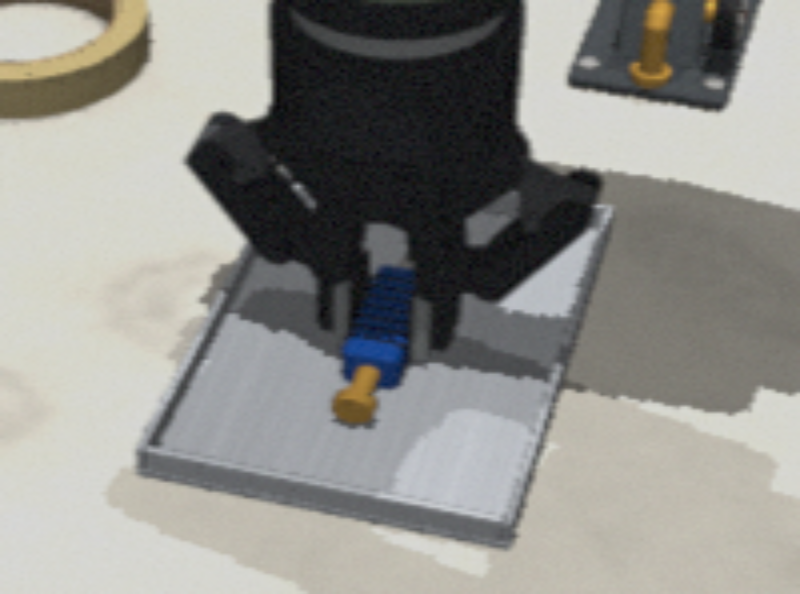

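No contact force yet, but it's within about 1 mm of the floor. I'll lower a little more, then open partway, because fully open fingers would reach the tray walls.

```bash
python3 -m jog '[{"dx":0,"dy":0,"dz":0.7,"rx":0,"ry":0,"rz":0},{"dx":0,"dy":0,"dz":0.5,"rx":0,"ry":0,"rz":0},{"dx":0,"dy":0,"dz":0,"rx":0,"ry":0,"rz":0}]'
python3 -m jog '[{"dx":0,"dy":0,"dz":0,"rx":0,"ry":0,"rz":0},{"dx":0,"dy":0,"dz":0,"rx":0,"ry":0,"rz":0},{"dx":0,"dy":0,"dz":0,"rx":0,"ry":0,"rz":0},{"dx":0,"dy":0,"dz":0,"rx":0,"ry":0,"rz":0},{"dx":0,"dy":0,"dz":0,"rx":0,"ry":0,"rz":0}]' 140
```

```text
time: 15.45
tcp_pos: [0.46, 0.0988, 0.0223]
tcp_rot: [0.997, 0.075, -0.0, 0.0]
wrist_force: [-3.2, 0.0, 5.9]
opening: 0.0187
time: 15.95
tcp_pos: [0.4598, 0.0988, 0.0215]
tcp_rot: [0.997, 0.075, -0.0, -0.0]
wrist_force: [0.7, -0.9, -0.4]
opening: 0.0384
```

```bash
python3 -m jog '[{"dx":0,"dy":0,"dz":-10,"rx":0,"ry":0,"rz":0},{"dx":0,"dy":0,"dz":-20,"rx":0,"ry":0,"rz":0},{"dx":0,"dy":0,"dz":-30,"rx":0,"ry":0,"rz":0},{"dx":0,"dy":0,"dz":-40,"rx":0,"ry":0,"rz":0},{"dx":0,"dy":0,"dz":-40,"rx":0,"ry":0,"rz":0},{"dx":0,"dy":-20,"dz":-20,"rx":0,"ry":0,"rz":0},{"dx":0,"dy":-30,"dz":0,"rx":0,"ry":0,"rz":0},{"dx":0,"dy":-30,"dz":0,"rx":0,"ry":0,"rz":0},{"dx":0,"dy":-30,"dz":0,"rx":0,"ry":0,"rz":0},{"dx":0,"dy":0,"dz":0,"rx":0,"ry":0,"rz":0},{"dx":0,"dy":0,"dz":0,"rx":0,"ry":0,"rz":0}]'
python3 - <<'E'
from h import *
cv2.imwrite("pics/s12.png",robot.get_image("side"))
im=robot.get_image("wrist");cv2.imwrite("pics/w12.png",im)
to([.4591,.0981,.0225],8.55)
E
```

```text
time: 17.05
tcp_pos: [0.4433, 0.2078, 0.1821]
tcp_rot: [0.997, 0.076, 0.0, 0.0]
wrist_force: [-0.4, -0.7, 0.7]
opening: 0.0385
t 17.15 tcp [0.4435 0.2069 0.1818] d mm [ -0.79 109.84 159.34] rv [ 0.004 -0.001  0.   ] F [ 0.7 -0.6  0.2] open 0.0385
```

View pics/s12.png

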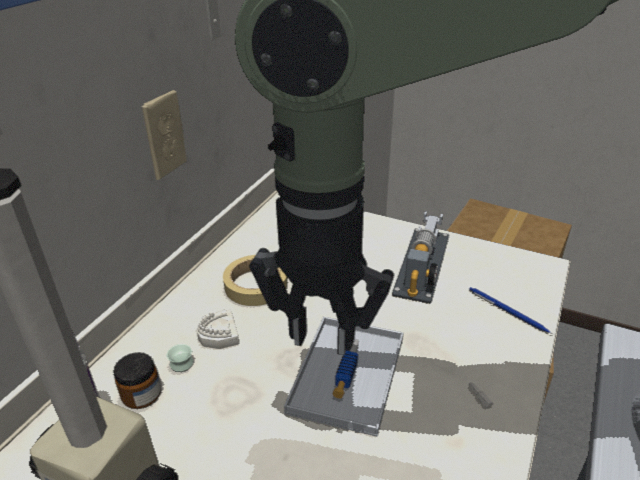

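View pics/w12.png

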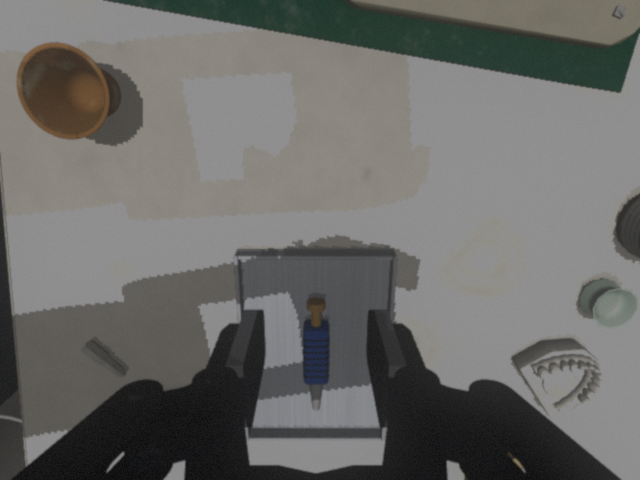

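The nozzle lies flat near the middle of the tray (wrist view: plug at (316,300), tip at (316,408), rim rows 255-435). The arm is clear and the sleeve is home. Handing in.

```bash
python3 -c "
from station import robot
print(robot.hand_in())"
```

```text
the job is handed in; nothing more can be done
None
```

The nozzle is out of the coupler and lying flat near the middle of the tray, and I handed the job in at about 17.2 s of the 42 s allowed. The hand-in gives no verdict, so this rests on my own checks.

- **Unhooking:** I pulled the sleeve back 12 mm until the wrist force rose to about 16 N, and held it there for over half a second. The wrist and side views showed the nozzle had popped out. After I let go, the wrist view showed the sleeve's ends back where they started.
- **Placing:** I lifted the nozzle straight off the cradle. I lowered it into the tray until light contact (about 6 N), then opened the fingers partway so they stayed clear of the tray walls.
- **Last checks:** The final wrist and side pictures showed the nozzle inside the rim with the gripper well clear. The casts and brush were never approached, but I didn't measure them again at the end. The wrist force was close to zero.
- **Went wrong:** The first two moves were refused because every row needs all six numbers. The arm did not move then, and I sent them again in full.

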